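# Slide up the touch strip of the induction hob under the griddle

### The arm

A 6-joint arm with a two-finger parallel gripper is mounted at the origin on the work surface. World frame = base frame: x ahead of the robot, y to its left, z up, the work surface at z = 0. Lengths are in mm, angles in rad, forces in N, time in s.
With the tool pointing down it reaches from about 350 to 875 mm from the base axis. Payload 4.2 kg.
Tool frame: the origin (TCP) lies between the finger pads, 19 mm behind the fingertips; this is the grasp point; z points along the fingers, y is the direction in which the jaws open and shut (so a half turn about z gives the same grasp; the last joint's range is limited). The gripper opens to 85 mm and grips with 20 to 120 N. Pads are 22 mm wide; open, the fingers measure 114 mm over their backs; the gripper's body (76 mm by 85 mm) begins 54 mm behind the grasp point. The pads swing forward as they close: fully open they stand 13 mm farther back than shut.
Start: joints at [1.458, 0.385, 0.008, 0, -1.194, -0.259], TCP at [227.025, 582.288, 250.012] pointing down, gripper open.
Joint ranges: [-3.14, 3.14], [-1.21, 2.06], [-1.07, 1.41], [-3.16, 2.05], [-2.99, -0.16], [-3.1, 3.1]. Speed limits (rad/s): [2.79, 2.79, 3.14, 3.14, 3.14, 3.14].

### API

Orientations are given as a unit quaternion [x, y, z, w].
In Python, from bench import * gives the robot as it stands.
- The arm moves only by the tool servo_tool, never from a script. Its argument "rows" is a list of rows, each a list of 7 numbers: the opening, from 0 (shut) to 1 (fully open), then the shift along the tool's x, y, z in cm, then the turn, a rotation vector about the tool's x, y, z in degrees. A call has 1 to 12 rows; each row shifts and turns the commanded pose from where the row before left it, along the tool's axes as they then stand; what a row does not reach is not made up. A row lasts 1/10 s, in which the tool goes at most 50 mm and 8.59 degrees, less where a joint would pass 70% of its speed; a pose out of reach is approached as far as the arm can. A call is refused whole if a number of a shift passes 5 or a number of a turn 8.59, either way. A call with a gripper value outside its range is refused whole. The fingers move at their own pace and stop on an object; the grip force is fixed at half the most. Time passes only in rows, so rows that do not move let the fingers close. It gives the time, the measured TCP pose, the force and the opening at its end, in the units of the state.
- read_state(): the state, without advancing time (a new reading comes with each control period).
- get_image(name): name is "scene" or "top" or "wrist"; returns a dict with "image" (400x640x3 uint8, red, green, blue), "mtx" (3x3 intrinsics, pixels), "extrinsics" (4x4, takes a point from camera to world coordinates). Camera axes: x right, y up, looking along -z (the intrinsics and any distortion apply to the point x, -y, -z); pixel columns grow to the right and rows downward; lengths in mm; the calibration is good to about 2 mm. A picture is of the moment at which its call begins. There is no depth.
- job_done(): hands the job in, once; it reports no verdict.
The state is a dict: "clock": time; "joints": joint angles; "joint_vel": joint speeds; "joint_efforts": joint torques, N m; "position": TCP position; "ee_rot": TCP orientation; "contact_force": force on the tool from outside, world axes, zero at the start; "wrist_torque": the same for the moment, N m; "gripper_width": finger opening in mm.
Only numpy, scipy, OpenCV 4.12 (cv2) and the standard library are available. Lean on these libraries where they do the work, as an engineer would, in place of code of your own. Each camera call takes 0.05 s, during which the arm holds its last target. There are 200 camera calls.

### The job

Set the induction hob heating the black griddle: of its two touch strips use the one in front of the griddle's zone, put the fingertips lightly on its first, shortest mark (its left end as the robot faces the hob) and slide them along the row, in touch with every mark, up to the amber mark and no further. Finish with the fingertips still resting lightly on the amber mark, as that is how rapid heat-up is called: the program ends while they are holding there. Leave the other strip, the full-power keys and the keys in the middle untouched, and do not shift or lift the cookware or anything else.

Things in the scene. Friction and masses are not known exactly. Their poses are not given: they have to be found in the camera images.
- hob: two-zone induction hob, 360 mm deep (x), 600 wide (y), glass top 60 mm above the table; fixed, level; origin: centre of its underside; x points away from the robot (front edge at x = -180 mm), y to the left. Zones (grey rings) at x = +45, y = +150 mm (left) and -150 mm (right); each zone's touch strip lies in front of it, its origin at x = -142, y = +150 or -150 mm
- left_strip: the hob's left touch strip, seen from the robot: soft-touch dark bar, 26 mm wide (x), from y = +102 to -80 mm, 4 mm proud of the glass, level; it gives downwards up to 3 mm under a light touch (0.5 N to start, then 3 N per mm) and springs back; origin level with the glass; y points left. Nine marks on its centre line, 20 mm apart, from the left: seven growing pale bars, the amber eighth, one more
- right_strip: the hob's right touch strip, seen from the robot: soft-touch dark bar, 26 mm wide (x), from y = +102 to -80 mm, 4 mm proud of the glass, level; it gives downwards up to 3 mm under a light touch (0.5 N to start, then 3 N per mm) and springs back; origin level with the glass; y points left. Nine marks on its centre line, 20 mm apart, from the left: seven growing pale bars, the amber eighth, one more
- left_boost: full-power key with a red double arrow, right after the right end of the left strip: 26 mm (x) by 20 mm (y), 4 mm proud of the glass, springy like the strip; its centre (the origin) lies 44 mm to the right of the amber mark; must not be touched
- right_boost: full-power key with a red double arrow, right after the right end of the right strip: 26 mm (x) by 20 mm (y), 4 mm proud of the glass, springy like the strip; its centre (the origin) lies 44 mm to the right of the amber mark; must not be touched
- left_first (a point): the centre of the first (shortest, leftmost) mark of the left strip, on its top face, 64 mm above the table when not pressed; axes as the hob's
- left_amber (a point): the centre of the amber mark (8 x 22 mm) of the left strip, on its top face, 140 mm to the right (-y of the hob) of left_first
- right_first (a point): the centre of the first (shortest, leftmost) mark of the right strip, on its top face, 64 mm above the table when not pressed; axes as the hob's
- right_amber (a point): the centre of the amber mark (8 x 22 mm) of the right strip, on its top face, 140 mm to the right (-y of the hob) of right_first
- keys: small key panel with the on/off and lock keys, between the two strips at the hob's x = -142 mm, y = 0: 46 mm (x) by 30 mm (y), 1.5 mm proud of the glass, rigid; must not be touched
- griddle: black cast-iron ribbed griddle, square, 210 x 210 mm, 26 mm high, with a loop handle on each y side (262 mm over them), 1.6 kg, standing loose on one of the two zones; origin at the centre of its underside
- casserole: round steel casserole with its lid on, 190 mm across (240 mm over the two loop handles), 113 mm high to the top of the black knob, 1.1 kg, standing loose on the other zone; origin at the centre of its underside
- turner: flat turner (spatula), 280 mm long, lying on the table at the right; bystander
- oil_bottle: amber oil bottle with a red cap, 64 mm across, 190 mm high, at the left; bystander
- pepper_mill: dark wooden pepper mill, 56 mm across, 160 mm high, at the left; bystander
- salt_jar: white jar with a metal cap, 60 mm across, 85 mm high, at the right; bystander

How it is judged:
By the outcome, as a careful person would: the job done as asked, in the order asked, and still so for the second after the job is handed in, while the arm keeps its last pose, push and grip.
It also fails if it takes over 34 s, if anything falls off the work surface, if the arm or the gripper's body presses on something with over 40 N, if the wrist force passes 120 N, or if a joint passes its speed limit or range.

## Working session

There is one attempt and no reset: what is moved stays moved. The work goes in short steps, Python scripts to look and compute and a tool call to move; the robot and the scene stay as the last step left them, time stands still between calls to the robot, and variables do not carry over. Pictures are saved under pics/ and viewed, about 8 in all and at most 12, crops included, and the job is handed in when it is done.

Besides the shell and the picture viewer there is one more tool, called after "Emit:" as a command line: name --pt "numbers of a row" for each row, then --argument value for the rest. servo_tool: Moves the arm, as the interface text tells. Its arguments: {"type":"object","properties":{"rows":{"type":"array","items":{"type":"array","items":{"type":"number"}}}},"required":["rows"]}

```bash
mkdir -p pics; ls; python3 - <<'E'
from bench import *
import cv2,json,pickle
d={}
for n in("top","scene"):
    g=get_image(n);d[n]=g;cv2.imwrite(f"pics/{n}0.png",g["image"][:,:,::-1])
    print(n,g["mtx"],g["extrinsics"])
pickle.dump(d,open("im.pkl","wb"))
print(read_state())
E
```

```text
pics
top [[493.06745501   0.         315.30399247]
 [  0.         493.06745501 209.75068222]
 [  0.           0.           1.        ]] [[-2.91243619e-02  9.98640203e-01 -4.32378999e-02  4.58413963e+02]
 [-9.99559419e-01 -2.93442326e-02 -4.45905309e-03 -3.33244825e+01]
 [-5.72177267e-03  4.30889831e-02  9.99054854e-01  1.73778538e+03]
 [ 0.00000000e+00  0.00000000e+00  0.00000000e+00  1.00000000e+00]]
scene [[410.61113703   0.         324.00222559]
 [  0.         410.61113703 200.19245944]
 [  0.           0.           1.        ]] [[ 3.69473686e-01 -5.26114836e-01  7.65958468e-01  1.75775702e+03]
 [ 9.29184130e-01  2.00039760e-01 -3.10806929e-01 -5.00098687e+02]
 [ 1.02979881e-02  8.26551435e-01  5.62766983e-01  9.60672538e+02]
 [ 0.00000000e+00  0.00000000e+00  0.00000000e+00  1.00000000e+00]]
{'clock': 0.1, 'joints': array([ 1.45757604e+00,  3.85474460e-01,  6.76647464e-03, -4.69644450e-04,
       -1.19404543e+00, -2.58632984e-01]), 'joint_vel': array([-0.00018661, -0.00209502,  0.00371777,  0.00212009, -0.00215088,
       -0.00101827]), 'joint_efforts': array([-6.20391311e-04, -3.93320632e+01,  1.88927865e+01,  4.19791862e+00,
       -2.60829089e-03,  3.77656477e-06]), 'position': array([226.86551722, 581.83483093, 249.03051952]), 'ee_rot': array([ 9.82748871e-01, -1.84942294e-01, -1.46607794e-04,  9.91816384e-04]), 'contact_force': array([-0.32197785,  0.22970592, -0.36011104]), 'wrist_torque': array([-0.02484715, -0.02745127,  0.00458952]), 'gripper_width': 85.37855707538966}
```

View pics/top0.png

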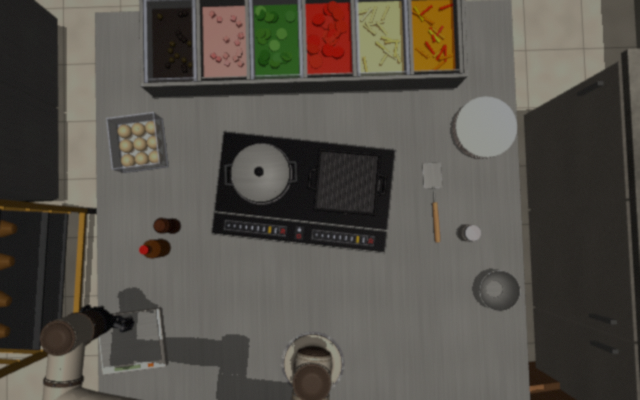

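View pics/scene0.png

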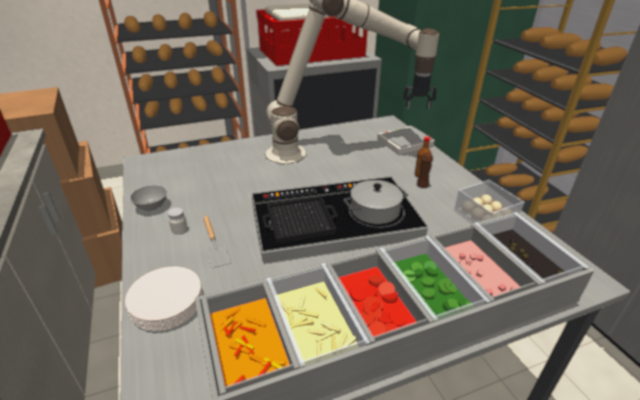

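The griddle is on the right zone (top view, about 347,182), so the right strip is the one to use (about 312–375, 238).

```bash
cat > h.py <<'E'
import numpy as np,cv2
def ray(g,uv,z):
    K,E=g["mtx"],g["extrinsics"]
    d=np.linalg.inv(K)@[uv[0],uv[1],1]; d=E[:3,:3]@(d*[1,-1,-1]); o=E[:3,3]
    return o+d*(z-o[2])/d[2]
def proj(g,p):
    K,E=g["mtx"],g["extrinsics"]
    c=E[:3,:3].T@(np.array(p,float)-E[:3,3]); c=c*[1,-1,-1]; q=K@c; return q[:2]/q[2]
E
python3 - <<'E'
from h import *
import pickle
g=pickle.load(open("im.pkl","rb"))["top"];im=g["image"]
c=im[210:256,205:395]; cv2.imwrite("pics/crop.png",cv2.resize(c,None,fx=4,fy=4,interpolation=cv2.INTER_CUBIC)[:,:,::-1])
hsv=cv2.cvtColor(im,cv2.COLOR_RGB2HSV)
m=np.zeros(im.shape[:2],np.uint8);m[215:250,210:390]=1
a=cv2.inRange(hsv,(12,110,90),(32,255,255))*m
n,l,s,ce=cv2.connectedComponentsWithStats(a)
P=[]
for i in range(1,n):
    w=ray(g,ce[i],64);print(s[i],ce[i],w)
for uv in [(212,234),(385,250),(394,150),(224,132)]: print(uv,ray(g,uv,60))
E
```

```text
[268 226   3   7  18] [269.11111111 229.44444444] [468.58714192 132.79993776  64.        ]
[356 236   3   7  19] [357.10526316 239.        ] [ 427.56102198 -164.51005492   64.        ]
(212, 234) [458.79344848 327.94993774  60.        ]
(385, 250) [ 387.51836094 -258.11779739   60.        ]
(394, 150) [ 727.61329245 -300.87979957   60.        ]
(224, 132) [807.28255762 279.69550831  60.        ]
```

View pics/crop.png

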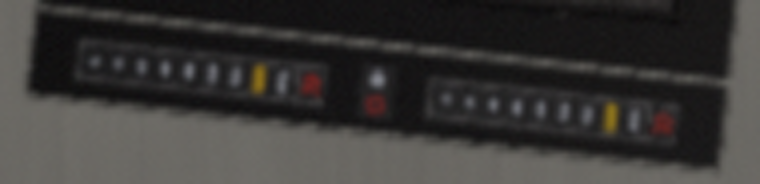

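Crop: the two amber marks lie 300.1 mm apart as expected, giving the hob yaw as about -7.9°. That puts right_amber near (427.6,-164.5) and right_first near (447,-26). I'll move above the first mark with the gripper shut.

Emit:
servo_tool --pt "0 3 3.5 0 0 0 0" --pt "0 3 3.5 0 0 0 0" --pt "0 3 3.5 0 0 0 0" --pt "0 3 3.5 0 0 0 0" --pt "0 3 3.5 0 0 0 0" --pt "0 3 3.5 0 0 0 0" --pt "0 3 3.5 0 0 0 0" --pt "0 3 3.5 0 0 0 0" --pt "0 3 3.5 0 0 0 0" --pt "0 3 3.5 0 0 0 0" --pt "0 3 3.5 0 0 0 0" --pt "0 3 3.5 0 0 0 0"

```text
clock: 1.3
position: [409.8, 58.3, 250.0]
ee_rot: [0.983, -0.185, 0.0, -0.0]
contact_force: [-0.2, 0.6, 0.3]
gripper_width: 0.2
```

Emit:
servo_tool --pt "0 3 3.5 0 0 0 0" --pt "0 3 3.5 0 0 0 0" --pt "0 0 0 0 0 0 8.5" --pt "0 0 0 0 0 0 8.5" --pt "0 0 0 0 0 0 8.5" --pt "0 0 0 0 0 0 8.5" --pt "0 0 0 0 0 0 8.5" --pt "0 0 0 0 0 0 8.5" --pt "0 0 0 0 0 0 8.5" --pt "0 0 0 0 0 0 8.5" --pt "0 0 0 0 0 0 8.5" --pt "0 0 0 0 0 0 0"

```text
clock: 2.5
position: [440.0, -26.8, 249.7]
ee_rot: [-0.657, 0.754, 0.0, -0.0]
contact_force: [-0.6, 0.1, 0.4]
gripper_width: 0.4
```

```bash
python3 - <<'E'
from h import *
from bench import *
import pickle
g=get_image("wrist");pickle.dump(g,open("w1.pkl","wb"))
s=read_state();print(s)
im=g["image"].copy();print(g["extrinsics"])
for p in [(427.6,-164.5,64),(446.7,-25.8,64)]:
    uv=proj(g,p);print(uv);
cv2.imwrite("pics/w1.png",im[:,:,::-1])
E
```

```text
{'clock': 2.55, 'joints': array([ 3.09857201e-01,  6.61640451e-02, -4.15739872e-01, -1.95442413e-04,
       -1.08953441e+00, -4.43082853e-01]), 'joint_vel': array([-0.00084986,  0.00057856,  0.00346224, -0.00028364, -0.00059294,
        0.01805043]), 'joint_efforts': array([-1.88137754e-03, -2.15652984e+01,  1.79737884e+01,  3.99150118e+00,
       -1.41239150e-03, -1.58353820e-01]), 'position': array([440.06094534, -26.84558024, 249.7459382 ]), 'ee_rot': array([-6.58436894e-01,  7.52635866e-01,  2.07104706e-04, -2.60097987e-04]), 'contact_force': array([ 0.00668778, -0.45907848, -0.48233425]), 'wrist_torque': array([0.02654897, 0.01263076, 0.04947039]), 'gripper_width': 0.0058568268863874165}
[[-9.90682940e-01 -1.31653543e-01 -3.48519389e-02  4.30618929e+02]
 [ 1.36187570e-01 -9.56731145e-01 -2.57135105e-01 -9.20827395e+01]
 [ 5.08812198e-04 -2.59485762e-01  9.65746799e-01  3.73830601e+02]
 [ 0.00000000e+00  0.00000000e+00  0.00000000e+00  1.00000000e+00]]
[311.46554214  44.64984102]
[312.26486762 185.50542386]
```

View pics/w1.png

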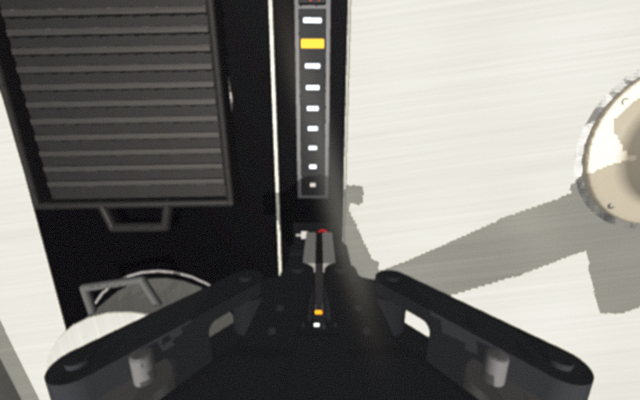

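The wrist view shows the amber mark at (312,43) and the first mark at (312,185), both within about 1–2 px of the predicted positions. I'll refine from this view.

```bash
python3 - <<'E'
from h import *
import pickle
g=pickle.load(open("w1.pkl","rb"));im=g["image"]
b=(im.max(2)>150).astype(np.uint8); b[:, :301]=0; b[:,324:]=0; b[192:]=0
n,l,s,ce=cv2.connectedComponentsWithStats(b)
for i in range(1,n): print(s[i][:5],ce[i].round(1),ray(g,ce[i],64).round(1))
s=pickle.load(open("w1.pkl","rb"))
E
```

```text
[309   0   3   1   3] [310.   0.] [ 423.6 -202.2   64. ]
[318   0   2   1   2] [318.5   0. ] [ 415.7 -201.1   64. ]
[302  17  20   7 133] [311.7  20. ] [ 424.3 -185.5   64. ]
[301  38  23  11 253] [312.  43.] [ 426.9 -165.9   64. ]
[304  63  17   6  98] [312.   65.5] [ 429.7 -146.    64. ]
[305  84  15   7  98] [312.1  87.1] [ 432.5 -126.1   64. ]
[306 105  13   7  84] [312.2 108. ] [ 435.2 -106.2   64. ]
[307 125  12   7  73] [312.3 128. ] [438.  -86.5  64. ]
[308 145  10   6  56] [312.5 147.5] [440.6 -66.6  64. ]
[308 164   9   6  48] [312.3 166.4] [443.7 -46.7  64. ]
[310 183   6   4  22] [312.3 184.5] [446.5 -26.9  64. ]
```

Emit:
servo_tool --pt "0 -0.14 -0.64 3.9 0 0 0.2" --pt "0 0 0 3.9 0 0 0" --pt "0 0 0 3.9 0 0 0" --pt "0 0 0 3.7 0 0 0" --pt "0 0 0 0 0 0 0" --pt "0 0 0 0 0 0 0"

```text
clock: 3.15
position: [447.3, -26.3, 96.4]
ee_rot: [-0.657, 0.754, -0.0, -0.0]
contact_force: [0.4, -0.2, 0.6]
gripper_width: 0.2
```

```bash
python3 - <<'E'
from h import *
from bench import *
import pickle
g=get_image("wrist");pickle.dump(g,open("w2.pkl","wb"))
F=[]
for i in range(3): F.append(read_state()["contact_force"])
s=read_state();print(s["clock"],s["position"],s["ee_rot"],F,s["joints"])
print(proj(g,s["position"]-[0,0,19]),proj(g,(446.6,-26.3,64)))
cv2.imwrite("pics/w2.png",g["image"][:,:,::-1])
E
```

```text
3.2 [448.11786173 -26.05804717  97.37739936] [-6.56795655e-01  7.54067707e-01 -7.20149404e-04  9.17133330e-04] [array([ 0.21168361, -0.05498681,  0.05464819]), array([ 0.21168361, -0.05498681,  0.05464819]), array([ 0.21168361, -0.05498681,  0.05464819])] [ 0.30629242  0.27506908 -0.61573099  0.0009396  -0.67773995 -0.44469595]
[316.25862988 249.76344013] [318.9736376  238.48591122]
```

View pics/w2.png

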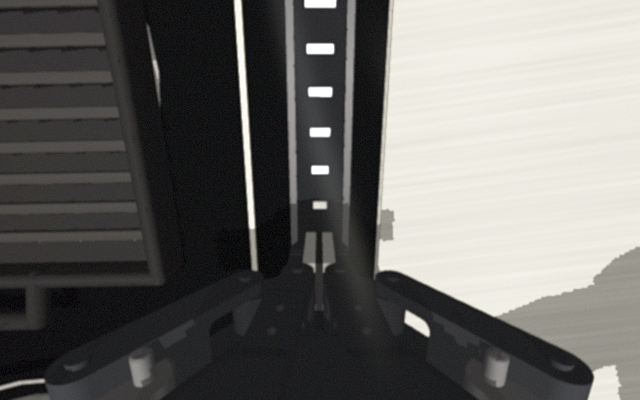

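Marks 2–7 are visible at rows 205 down to 3 in column 320, in line with the fingertips (column 319). The first mark is hidden under the tips, as predicted. I'll descend gently.

Emit:
servo_tool --pt "0 0 0 0.6 0 0 0" --pt "0 0 0 0.4 0 0 0" --pt "0 0 0 0 0 0 0" --pt "0 0 0 0 0 0 0"

```text
clock: 3.6
position: [447.0, -26.3, 86.4]
ee_rot: [-0.656, 0.755, -0.0, 0.0]
contact_force: [-1.0, -0.1, 0.1]
gripper_width: -0.2
```

Emit:
servo_tool --pt "0 0 0 0.1 0 0 0" --pt "0 0 0 0 0 0 0" --pt "0 0 0 0 0 0 0"

```text
clock: 3.9
position: [446.9, -26.3, 85.1]
ee_rot: [-0.656, 0.755, -0.0, 0.0]
contact_force: [0.7, -0.6, 0.2]
gripper_width: -0.1
```

Emit:
servo_tool --pt "0 0 0 0.1 0 0 0" --pt "0 0 0 0 0 0 0" --pt "0 0 0 0 0 0 0"

```text
clock: 4.2
position: [446.8, -26.3, 83.9]
ee_rot: [-0.656, 0.755, 0.0, -0.0]
contact_force: [0.6, 0.1, 0.7]
gripper_width: -0.2
```

Emit:
servo_tool --pt "0 0 0 0.1 0 0 0" --pt "0 0 0 0 0 0 0" --pt "0 0 0 0 0 0 0"

```text
clock: 4.5
position: [446.8, -26.3, 83.0]
ee_rot: [-0.656, 0.755, 0.0, -0.0]
contact_force: [-0.1, -0.4, -0.3]
gripper_width: 0.1
```

Emit:
servo_tool --pt "0 0 0 0.05 0 0 0" --pt "0 0 0 0 0 0 0" --pt "0 0 0 0 0 0 0"

```text
clock: 4.8
position: [446.9, -26.3, 82.6]
ee_rot: [-0.656, 0.755, -0.0, 0.0]
contact_force: [0.3, 0.2, 0.2]
gripper_width: -0.7
```

Emit:
servo_tool --pt "0 0 0 0.05 0 0 0" --pt "0 0 0 0 0 0 0" --pt "0 0 0 0 0 0 0"

```text
clock: 5.1
position: [446.9, -26.3, 82.1]
ee_rot: [-0.656, 0.755, -0.0, 0.0]
contact_force: [-0.3, 0.2, 2.5]
gripper_width: 0.2
```

Emit:
servo_tool --pt "0 0 0 0.05 0 0 0" --pt "0 0 0 0 0 0 0" --pt "0 0 0 0 0 0 0"

```text
clock: 5.4
position: [446.9, -26.3, 81.6]
ee_rot: [-0.656, 0.755, -0.0, 0.0]
contact_force: [-0.8, 0.3, 2.9]
gripper_width: 0.0
```

In touch, with a steady force of about 3 N. Next I press slightly more and slide along tool +x.

Emit:
servo_tool --pt "0 0 0 0.03 0 0 0" --pt "0 0 0 0 0 0 0" --pt "0 0.2 0 0 0 0 0" --pt "0 0.4 0 0 0 0 0" --pt "0 0.4 0 0 0 0 0" --pt "0 0.4 0 0 0 0 0" --pt "0 0.4 0 0 0 0 0" --pt "0 0.4 0 0 0 0 0" --pt "0 0.4 0 0 0 0 0" --pt "0 0.4 0 0 0 0 0"

```text
clock: 6.4
position: [442.7, -56.3, 81.3]
ee_rot: [-0.656, 0.755, -0.0, 0.0]
contact_force: [0.7, 3.1, 4.4]
gripper_width: -0.0
```

Emit:
servo_tool --pt "0 0.4 0 0 0 0 0" --pt "0 0.4 0 0 0 0 0" --pt "0 0.4 0 0 0 0 0" --pt "0 0.4 0 0 0 0 0" --pt "0 0.4 0 0 0 0 0" --pt "0 0.4 0 0 0 0 0" --pt "0 0.4 0 0 0 0 0" --pt "0 0.4 0 0 0 0 0" --pt "0 0.4 0 0 0 0 0" --pt "0 0.4 0 0 0 0 0"

```text
clock: 7.4
position: [437.0, -95.9, 81.2]
ee_rot: [-0.656, 0.755, 0.0, 0.0]
contact_force: [0.5, 3.4, 4.8]
gripper_width: -0.2
```

Emit:
servo_tool --pt "0 0.4 0 0 0 0 0" --pt "0 0.4 0 0 0 0 0" --pt "0 0.4 0 0 0 0 0" --pt "0 0.4 0 0 0 0 0" --pt "0 0.4 0 0 0 0 0" --pt "0 0.4 0 0 0 0 0" --pt "0 0.4 0 0 0 0 0" --pt "0 0.4 0 0 0 0 0" --pt "0 0.4 0 0 0 0 0" --pt "0 0.4 0 0 0 0 0"

```text
clock: 8.4
position: [431.4, -135.6, 81.2]
ee_rot: [-0.656, 0.755, 0.0, -0.0]
contact_force: [0.5, 4.0, 5.8]
gripper_width: 0.1
```

Emit:
servo_tool --pt "0 0.4 0 0 0 0 0" --pt "0 0.4 0 0 0 0 0" --pt "0 0.4 0 0 0 0 0" --pt "0 0.4 0 0 0 0 0" --pt "0 0.4 0 0 0 0 0" --pt "0 0.4 0 0 0 0 0" --pt "0 0.3 0 0 0 0 0" --pt "0 0.2 0 0 0 0 0" --pt "0 0.1 0 0 0 0 0" --pt "0 0 0 0 0 0 0" --pt "0 0 0 0 0 0 0"

```text
clock: 9.5
position: [427.2, -165.1, 81.2]
ee_rot: [-0.656, 0.755, -0.0, -0.0]
contact_force: [0.3, 0.2, 4.0]
gripper_width: 0.0
```

```bash
python3 - <<'E'
from h import *
from bench import *
g=get_image("wrist");t=get_image("top")
s=read_state();print(s["clock"],s["position"],s["ee_rot"],s["contact_force"])
print(proj(g,(427.2,-165.2,64)),proj(g,(424.4,-185,64)))
c=cv2.resize(t["image"][120:260,200:400],(571,400))
cv2.imwrite("pics/f.png",np.vstack([g["image"][100:300,100:540],cv2.resize(c,(440,308))])[:,:,::-1])
E
```

```text
9.6 [ 427.2347286  -165.1410685    81.23040944] [-6.56144741e-01  7.54635022e-01 -4.05331848e-05 -2.46793168e-04] [ 0.33404523 -0.24593295  4.83932125]
[317.87624883 249.58871769] [317.86630372 213.80630729]
```

View pics/f.png

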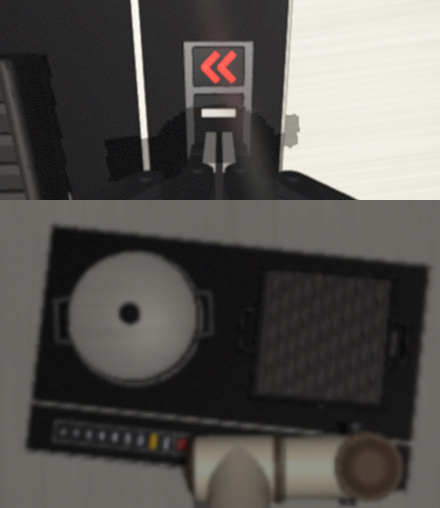

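The ninth mark is at about (318,212) in the full image, against a predicted (318,214), and it lies clear ahead of the tips with the full-power key beyond. The tips are on the amber mark at about 4–5 N and the cookware hasn't moved.

```bash
python3 -c "
from bench import *
print(job_done())"
```

```text
the job is handed in; nothing more can be done
None
```

I set the right strip, the one in front of the griddle. With the gripper shut, I touched its first mark at about 3 N and slid 140 mm along the row without losing contact. I stopped on the amber mark and handed the job in with the fingertips still resting there, at 9.6 s on the robot's clock.

**Last checks:**
- **Position:** the tool was at (427.2, -165.1), and I had estimated the amber mark at (427.2, -165.2). The two cameras differed by about 1.5 mm on that mark, so I used the average.
- **Force:** the fingertips pressed down with about 4–5 N, roughly 1.2–1.4 mm into the strip. The slide readings were 4.4–5.8 N down, with 3–4 N of drag.
- **Surroundings:** the ninth mark and the full-power key were clear of the fingertips in the wrist picture. The cookware looked unmoved in the top picture.

No check failed. `job_done` reports no verdict, so the outcome itself is not confirmed.

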